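# Drop the drying-cabinet hatch with the hook pole

## Robot

A 7-joint arm with a two-finger parallel gripper is mounted at the origin on a cart in front of the work surface, level with it; the furniture and walls round the work are solid. World frame = base frame: x ahead of the robot, y to its left, z up, the work surface at z = 0. Lengths are in mm, angles in rad, forces in N, time in s.
With the tool pointing down it reaches from about 400 to 750 mm from the base axis. Payload 19.5 kg.
Tool frame: the origin (TCP) lies between the finger pads; the fingertips stand 22 mm ahead of it and the grasp point (between the pads) lies 3 mm ahead of it; z points along the fingers, y is the line along which they close (so a half turn about z gives the same grasp; the last joint's range is limited). The gripper opens to 85 mm and grips with 20 to 120 N. Pads are 22 mm wide; open, the fingers measure 114 mm over their backs; the gripper's body (76 mm by 85 mm) begins 54 mm behind the grasp point. The pads swing forward as they close: fully open they stand 13 mm farther back than shut.
Start: joints at [1.092, 0.707, -0.028, 1.485, 0.022, 0.951, -0.075], TCP at [243.24, -520.991, 253.268] pointing down, gripper open.
Joint ranges: [-2.71, 2.71], [-0.32, 2.16], [-1.57, 1.52], [0, 2.45], [-1.46, 4.6], [0, 2.02], [-2.83, 2.83]. Speed limits (rad/s): [1.89, 1.89, 2.57, 2.57, 3.01, 3.01, 3.01].

## Interface

Orientations are given as [roll, pitch, yaw] about the fixed x, y, z axes, in that order (R = Rz(yaw) Ry(pitch) Rx(roll)).
In Python, from workcell import ctrl, eyes, job_done gives the robot as it stands.
- The arm moves only by the shell command python3 -m inch 'ROWS'. ROWS is JSON, a list of rows, each an object with "twist": the turn, a rotation vector about the tool's x, y, z in degrees, a list of three; "dp": the shift along the tool's x, y, z in mm, a list of three; "claw": the finger opening in mm, from 0 to 85.4. In form: [{"twist": [ax, ay, az], "dp": [dx, dy, dz], "claw": claw}, ...]. A call has exactly 5 rows; each row shifts and turns the commanded pose from where the row before left it, along the tool's axes as they then stand; what a row does not reach is not made up. A row lasts 1/8 s, in which the tool goes at most 62.5 mm and 10.7 degrees, less where a joint would pass 70% of its speed; a pose out of reach is approached as far as the arm can. A call with a gripper value outside its range is refused whole. The fingers move at their own pace and stop on an object; the grip force is fixed at half the most. Time passes only in rows, so rows that do not move let the fingers close, or fill a call up. It gives the time, the measured TCP pose, the force, the opening and the grip force at its end, in the units of the state.
- ctrl.read_state(): the state, without advancing time (a new reading comes with each control period).
- eyes.capture(name): name is "side" or "top"; returns (picture, depth): 480x640x3 uint8, blue, green, red; 480x640 float32, mm along the optical axis (not along the pixel's ray), 0 where there is no reading.
- eyes.camera_info(name): a dict with "intrinsics" (3x3 intrinsics, pixels), "distortion" ([k1, k2, p1, p2, k3] as OpenCV has them; the pictures are not rectified), "R" (3x3) and "t" (3): a world point X has camera coordinates R X + t. Camera axes: x right, y down, z forward; pixel columns grow to the right and rows downward; lengths in mm; the calibration is good to about 2 mm. A picture is of the moment at which its call begins. camera_info takes no time and is no camera call.
- job_done(): hands the job in; it is judged then, once.
The state is a dict: "time": time; "joint_pos": joint angles; "qvel": joint speeds; "joint_efforts": joint torques, N m; "eef_pos": TCP position; "orientation": TCP orientation; "wrist_force": force on the tool from outside, world axes, zero at the start; "torque": the same for the moment, N m; "grip_width": opening from 0.0 (shut) to 1.0 (fully open); "finger_force": force on a finger pad.
Only numpy, scipy, OpenCV 4.12 (cv2) and the standard library are available. Lean on these libraries where they do the work, as an engineer would, in place of code of your own. Each camera call takes 0.05 s, during which the arm holds its last target. There are 200 camera calls.

## Task

The drying cabinet is hot, so open it with the hook pole: take the pole off its fork stand, feel for the sliding eye on the blue hatch, hook it from below and swing the hatch down until it lies fully open, keeping it on the hook so that it never drops. Then unhook the pole and hang it back in its fork, upright. Work gently, never force the hook against the hatch, keep the arm and fingers off cabinet and hatch, and leave the other things where they stand.

Things in the scene. Friction and masses are not known exactly. Their poses are not given: they have to be found in the camera images.
- cabinet: Grey drying cabinet, rigid, 250 wide, 170 deep, 245 high, with the blue drop-front hatch and all it carries. Origin on the table below the hinge line; x into the cabinet, y along its front, z up. Closed, the hatch (220 wide, 110 high) is upright, its front face in the plane x=0, hinge along its lower front edge, 100 mm above the table.
- hinge_line (a point): Middle of the hatch's hinge line (fixed, 100 mm above the table). Axes as the cabinet's: x into it, y along the hinge, z up. The hatch swings down and out to -x about y. The eye's cross bar is 115 mm above this line and 24 mm in front of it (x=-24) while shut.
- eye_rail (a point): Middle of the line along which the cross bar of the steel eye can stand; moves with the hatch; y along the hinge. Shut: 24 mm before the hatch face, 115 mm above the hinge. The eye's true centre is up to 45 mm to either side along y and NOT reported: look, or feel for it (stays put under side forces below 25 N).
- eye_height (a point): Same point as eye_rail. The eye is a steel U, level while shut: a 6 mm round cross bar along y, joined to the hatch by two flat strap arms along x, each 8 wide and 6 high (16 mm clear between them, 32 over all). Below them on the hatch a black carriage, 44 wide, 8 to 22 mm below bar height, 7 mm proud. 21 mm clear between bar and hatch.
- hatch (a joint): Hatch angle, rad: 0 shut, growing as it swings down towards the robot, 1.5 fully open on its stop, nearly level. A spring pulls it shut with 0.15 to 0.21 N m (about 1.3 N at the eye); past some 0.3 to 0.7 rad its weight (0.5 to 0.8 kg) wins and it falls by itself unless the hook holds it back. Fully open it stays.
- pole_grip (a point): Centre of the orange handle of the hook pole (0.15 kg), where to grip: 22 x 22 mm square, 62 high, flats across x and y. z up along the pole, x the way the hook's tip stands off. Collar 32 to 38 mm below, hook's bottom 135 mm below. The pole hangs loose in its fork and may slip a little in the grip.
- pole: The whole pole; origin at the hook's bottom on the shank's axis, axes as pole_grip. A J of 7 mm round steel: the shank comes straight down, the bottom (centreline z=0) runs to +x, the tip stands up 19 mm in +x from the shank, its top 17 mm above the origin. Mouth open at the top, 12 mm between shank and tip.
- pole_collar (a point): Middle of the underside of the pole's 36 mm square collar, 38 mm below pole_grip; it rests on the fork at fork_seat.
- fork_seat (a point): Where the collar rests: middle of the slot between two level aluminium prongs on a dark stand, at their top, 135 mm above the table; fixed. x towards the post, z up. Slot 15 wide, open to -x, ending at the post (x=+46). Lips 5 mm high at x=-27 to -33: lift the pole over 10 mm before drawing it out to -x. The hook's tip hangs towards +x.
- tape_roll: Bystander: beige roll of packing tape lying flat, 108 across, 48 high; origin at the centre of its underside.
- mini_core_1: Bystander: small upright asphalt core, 50 across, 53 high; origin at the centre of its underside.
- bitumen_tin_1: Bystander: grey-white lidded tin, 66 across, 44 high; origin at the centre of its underside.
- grain_jar_4: Bystander: white screw-top jar, 51 across, 72 high; origin at the centre of its underside.
- crayon_box: Bystander: yellow carton, 50 x 85 x 22; origin at the centre of its underside.
Mind the look-alikes: they are no part of the job. There is more than one size of the pole; the job needs the largest.

How it is judged:
By the outcome, as a careful person would: the job done as asked, in the order asked, and still so for the second after the job is handed in, with the robot touching nothing.
It also fails if it takes over 66 s, if anything falls off the work surface, if the arm or the gripper's body presses on something with over 40 N, if the wrist force passes 120 N, or if a joint passes its speed limit or range.

## Working session

There is one attempt and no reset: what is moved stays moved. The work goes in short steps, Python scripts to look and compute and a shell command to move; the robot and the scene stay as the last step left them, time stands still between calls to the robot, and variables do not carry over. Pictures are saved under pics/ and viewed, at most 13 in all, crops included, and the job is handed in when it is done.

```bash
ls; mkdir -p pics
cat > h.py <<'E'
import numpy as np, cv2
from workcell import ctrl, eyes
from scipy.spatial.transform import Rotation as Ro
def snap(n):
    p,d=eyes.capture(n); return p,d
def info(n):
    c=eyes.camera_info(n); return [np.array(c[k],float) for k in("intrinsics","distortion","R","t")]
def ray(n,uv):
    K,D,R,t=info(n); uv=np.array(uv,float).reshape(-1,1,2)
    p=cv2.undistortPoints(uv,K,D).reshape(-1,2); d=np.c_[p,np.ones(len(p))]@R
    return -R.T@t,d
def onz(n,uv,z):
    o,d=ray(n,uv); return o+d*((z-o[2])/d[:,2])[:,None]
def pts(n,uv,dep):
    o,d=ray(n,uv); uv=np.array(uv).reshape(-1,2).astype(int)
    return o+d*dep[uv[:,1],uv[:,0]][:,None]
def cloud(n,dep):
    v,u=np.mgrid[:480,:640]; uv=np.c_[u.ravel(),v.ravel()]
    P=pts(n,uv,dep).reshape(480,640,3); P[dep<=0]=np.nan; return P
def proj(n,X):
    K,D,R,t=info(n); return cv2.projectPoints(np.array(X,float).reshape(-1,3),cv2.Rodrigues(R)[0],t,K,D)[0].reshape(-1,2)
E
python3 - <<'E'
from h import *
for n in("side","top"):
    p,d=snap(n); cv2.imwrite(f"pics/{n}0.png",p); np.savez(f"{n}0.npz",p=p,d=d)
    K,D,R,t=info(n); print(n,-R.T@t,R[2],K[0,0])
s=ctrl.read_state(); print(s)
E
```

```text
pics
side [184.39490582 887.98340096 575.53845628] [ 0.28843655 -0.88731843 -0.35981991] 455.1558373305669
top [ 442.80811329 -116.42793933 1459.44294252] [ 0.05469375  0.00135108 -0.99850226] 433.08569199922084
{'time': 0.1, 'joint_pos': array([ 1.09228635,  0.70704401, -0.0276074 ,  1.48492883,  0.02202846,
        0.9509016 , -0.07553588]), 'qvel': array([-0.00065824, -0.0003869 , -0.00181629, -0.00274104, -0.00062093,
       -0.00115357, -0.00022449]), 'joint_efforts': array([ 9.74948271e-04, -8.84296274e+01,  1.23630021e+00, -2.36453927e+01,
        1.70192763e-02,  5.07436926e-03, -1.12489247e-04]), 'eef_pos': array([ 243.15835986, -520.82827286,  252.87794697]), 'orientation': array([-3.14061575e+00,  5.85495705e-05,  4.36782217e-01]), 'wrist_force': array([-0.13199254, -0.5497138 ,  0.12679206]), 'torque': array([0.05010485, 0.01030216, 0.02006934]), 'finger_force': 0.0, 'grip_width': 0.9993266661177453}
```

View pics/side0.png

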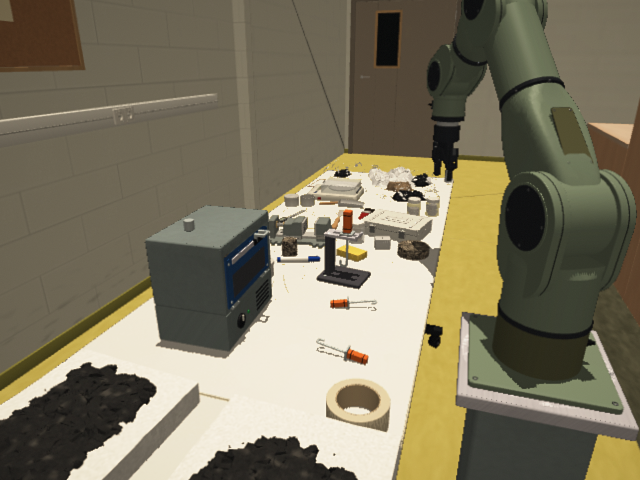

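View pics/top0.png

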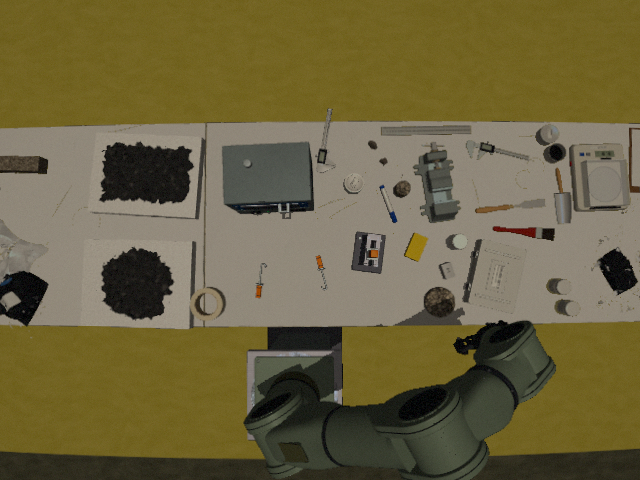

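The side view shows the cabinet at (210,270) and the fork with the orange pole at (347,220). In the top view the cabinet is at (268,178), the eye at about (285,210) and the fork at (369,252). Next I'll measure these.

Run:
```python
from h import *
T=np.load("top0.npz");S=np.load("side0.npz")
a=cv2.resize(T['p'][190:280,215:395],None,fx=4.4,fy=4.4,interpolation=cv2.INTER_CUBIC)[:,:790]
b=cv2.resize(S['p'][200:300,215:395],None,fx=4.4,fy=4.4,interpolation=cv2.INTER_CUBIC)[:200+240,:790]
cv2.imwrite("pics/c1.png",a);cv2.imwrite("pics/c2.png",b)
P=cloud("top",T['d']);Q=cloud("side",S['d'])
hs=cv2.cvtColor(T['p'],cv2.COLOR_BGR2HSV); 
# cabinet top
m=(P[...,2]>235)&(P[...,2]<255)&(P[...,1]>-120)&(P[...,1]<250)&(P[...,0]>450)
m=cv2.morphologyEx(m.astype(np.uint8),cv2.MORPH_OPEN,np.ones((5,5)))
c=max(cv2.findContours(m,0,1)[0],key=cv2.contourArea)
r=cv2.minAreaRect(c);bp=cv2.boxPoints(r);print("cab px",bp.round(1));print(onz("top",bp,245).round(1), np.nanmedian(P[m>0][:,2]))
# orange in top
for n,I,C in(("top",T['p'],P),("side",S['p'],Q)):
    h=cv2.cvtColor(I,cv2.COLOR_BGR2HSV);o=cv2.inRange(h,(3,150,90),(18,255,255))
    k,l,st,ce=cv2.connectedComponentsWithStats(o)
    for i in range(1,k):
        if st[i,4]>8: 
            q=C[l==i];print(n,"orange",st[i],ce[i].round(1),np.nanmedian(q,0).round(1),np.nanmax(q,0).round(),np.nanmin(q,0).round())
    bl=cv2.inRange(h,(100,120,40),(125,255,255))
    k,l,st,ce=cv2.connectedComponentsWithStats(bl)
    for i in range(1,k):
        if st[i,4]>30:q=C[l==i];print(n,"blue",st[i],np.nanmax(q,0).round(),np.nanmin(q,0).round())
```

```text
cab px [[221.5 144.5]
 [308.5 141.1]
 [310.9 200.6]
 [223.8 204. ]]
[[781.2 187.4 245. ]
 [788.3 -62.2 245. ]
 [617.  -68.2 245. ]
 [609.3 178.6 245. ]] 245.99072707753567
top orange [557 168   6  24  57] [559.2 179.5] [ 721.1 -909.2   18.1] [ 760. -900.   27.] [ 678. -918.   12.]
top orange [476 205  33   8 142] [491.9 208.6] [ 618.7 -666.6   16.8] [ 633. -617.   25.] [ 608. -727.    7.]
top orange [494 227  13   4  17] [499.9 228.4] [ 553.6 -697.6   14.6] [ 558. -678.   20.] [ 547. -719.   10.]
top orange [508 229   5   3   9] [510.4 229.8] [ 547.2 -733.2   13.6] [ 551. -725.   21.] [ 543. -740.   10.]
top orange [521 228  15   8  51] [529.3 231.9] [ 539.9 -800.4   14.7] [ 553. -769.   26.] [ 529. -820.   11.]
top orange [371 250   7   7  49] [374. 253.] [ 468.7 -249.   204.7] [ 478. -240.  210.] [ 460. -258.  198.]
top orange [316 256   7  12  50] [319.  261.5] [445.6 -85.4  18.3] [464. -75.  26.] [427. -95.  12.]
top orange [256 285   6  13  50] [258.3 291.2] [348.5 116.9  17.6] [369. 125.  26.] [328. 109.   6.]
top blue [390 212   7  11  43] [ 610. -324.   23.] [ 576. -344.    7.]
top blue [  0 277  12   9  38] [394. 978.  81.] [371. 938.  49.]
side orange [320 203  14   1  14] [326.5 203. ] [ 733.5 -904.6   10.4] [ 758. -892.   16.] [ 707. -911.    9.]
side orange [343 210   9   5  42] [347.3 212.1] [ 470.1 -240.2  200.4] [ 482. -236.  204.] [ 461. -254.  193.]
side orange [343 216   9  17 121] [347.2 224. ] [ 469.  -238.2  167.2] [ 482. -231.  190.] [ 460. -251.  142.]
side orange [331 299  17   9 104] [338.6 302.9] [446.4 -80.5  14.3] [467. -72.  21.] [426. -93.   2.]
side orange [347 349  21  15 174] [356.8 356. ] [352.5 123.7  15.6] [373. 130.  22.] [330. 108.   2.]
side blue [224 235  44  74 951] [627. 169. 211.] [612. -50. 103.]
side blue [309 257  11   4  41] [ 610. -315.   17.] [ 581. -337.    4.]
```

View pics/c1.png

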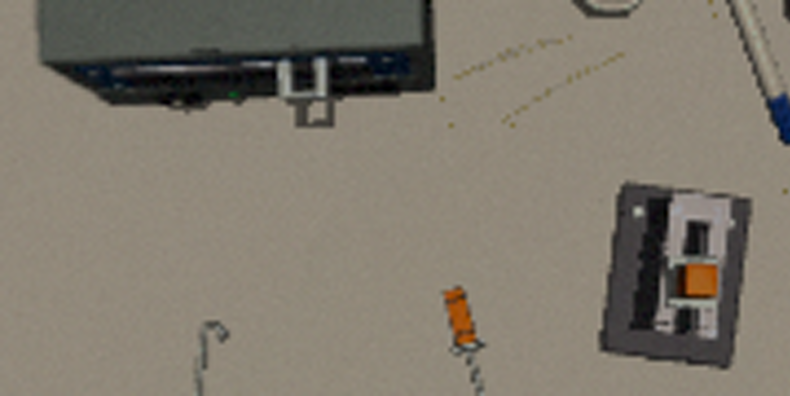

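View pics/c2.png

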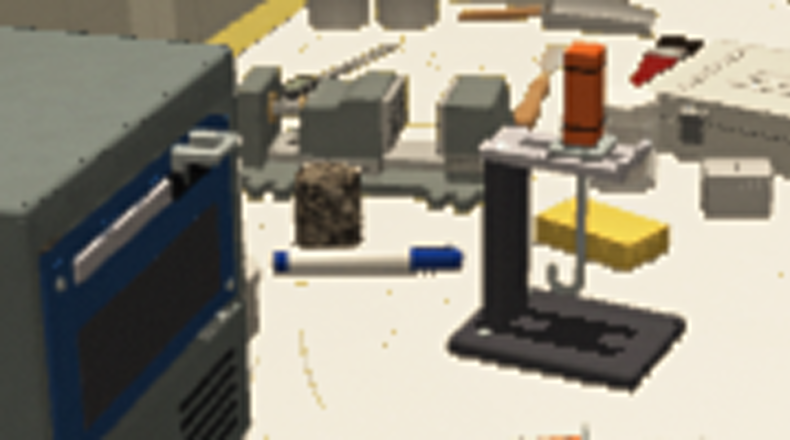

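The crops show the eye's bar at about (283.6,211.4) in the top image. The fork's post is on the +x side, the slot opens towards the robot, and the hook tip points at the post. Now I'll refine the yaws and positions.

Run:
```python
from h import *
T=np.load("top0.npz");S=np.load("side0.npz")
P=cloud("top",T['d']);Q=cloud("side",S['d'])
I=T['p'];g=I.max(2)
# base plate
m=((g<95)).astype(np.uint8);m[:, :345]=0;m[:,392:]=0;m[:225]=0;m[278:]=0
m=cv2.morphologyEx(m,cv2.MORPH_CLOSE,np.ones((11,11)))
c=max(cv2.findContours(m,0,1)[0],key=cv2.contourArea);bp=cv2.boxPoints(cv2.minAreaRect(c))
W=onz("top",bp,8);print("plate",bp.round(1),W.round(1));
for i in range(4):
    e=W[(i+1)%4]-W[i];print(np.hypot(*e[:2]).round(1),np.degrees(np.arctan2(e[1],e[0])).round(1))
# prongs: pts at z 125..140
for n,C in(("top",P),("side",Q)):
    m=(abs(C[...,2]-133)<7)&(abs(C[...,0]-475)<70)&(abs(C[...,1]+249)<45)
    q=C[m];print(n,"prong",len(q),q.min(0).round(),q.max(0).round());r=cv2.minAreaRect(q[:,:2].astype(np.float32));print(r,cv2.boxPoints(r).round())
print("handle top",onz("top",[[374,253]],204),"side handle ctr",)
# side handle: ray of px centre at x-depth intersection w/ z=173
h=cv2.cvtColor(S['p'],cv2.COLOR_BGR2HSV);o=cv2.inRange(h,(3,120,60),(18,255,255));o[:, :335]=0;o[:,360:]=0;o[245:]=0
ys,xs=np.nonzero(o);print("side handle px",xs.min(),xs.max(),ys.min(),ys.max())
print(onz("side",[[(xs.min()+xs.max())/2,(ys.min()+ys.max())/2]],173), proj("side",[[469,-249,204],[469,-249,142],[469,-249,38]]))
# hatch plane
h=cv2.cvtColor(S['p'],cv2.COLOR_BGR2HSV);b=cv2.inRange(h,(100,120,40),(125,255,255));b[:,:220]=0;b[:,272:]=0;q=Q[b>0];q=q[np.isfinite(q).all(1)]
A=np.c_[q[:,1:],np.ones(len(q))];
for _ in range(3):
    x=np.linalg.lstsq(A,q[:,0],rcond=None)[0];k=abs(A@x-q[:,0])<4;A=A[k];q=q[k]
print("hatch x=a*y+b*z+c",x,len(q),"x at y=55,z=155",x@[55,155,1], "y range",q[:,1].min(),q[:,1].max())
print("eye bar", onz("top",[[283.6,211.4],[215+284/4.4,211.4],[215+326/4.4,211.4]],215))
print(proj("top",[[589,55,215]]),proj("side",[[589,55,215]]))
print(P[208:214,276:292,2].round(0));
```

```text
plate [[350.4 269.5]
 [355.4 230.8]
 [385.6 234.7]
 [380.6 273.4]] [[ 418.2 -190.1    8. ]
 [ 547.8 -208.1    8. ]
 [ 534.1 -309.4    8. ]
 [ 404.4 -290.9    8. ]]
130.9 -7.9
102.2 -97.7
131.0 171.9
101.7 82.2
top prong 257 [ 430. -279.  128.] [ 532. -225.  140.]
((480.6072692871094, -250.01327514648438), (44.22541427612305, 99.05435943603516), 81.75086975097656) [[ 428. -265.]
 [ 526. -279.]
 [ 533. -235.]
 [ 435. -221.]]
side prong 258 [ 433. -275.  126.] [ 535. -219.  140.]
((484.05352783203125, -248.09500122070312), (48.418670654296875, 100.56879425048828), 83.27764129638672) [[ 431. -266.]
 [ 531. -278.]
 [ 537. -230.]
 [ 437. -218.]]
handle top [[ 468.75458678 -249.01039459  204.        ]] side handle ctr
side handle px 335 359 202 232
[[ 480.08472718 -278.48508671  173.        ]] [[348.44452045 209.78219738]
 [347.99709384 231.38810797]
 [347.27614622 265.94598595]]
hatch x=a*y+b*z+c [-3.59995834e-02  6.50144312e-03  6.18625410e+02] 893 x at y=55,z=155 617.6531563286156 y range -51.45223095595145 169.46089388705298
eye bar [[590.45145829  11.93049369 215.        ]
 [590.54081831  23.67198013 215.        ]
 [590.33196072  -3.96293172 215.        ]]
[[268.73530345 212.01333691]] [[259.77335537 240.59717131]]
[[108.  94. 220. 217. 221.  89.  92.  92.  97.  95. 218. 217.  nan  87.
   86.  93.]
 [ 84.  80. 220. 219. 219.  72.  76.  72.  73.  74.  77. 217. 220.  78.
   74.  79.]
 [ 50.  60. 220. 219. 222. 216. 214. 220. 218. 216. 217. 220. 219.  48.
   57.  55.]
 [ 27.  27. 217. 217. 220. 218. 222. 222. 221. 220. 221. 217. 222.  28.
   34.  -2.]
 [  1.  -0. 217. 216. 222. 211.   2.   3.  -0.   3.   3.   2.  11.   4.
   -0.  -1.]
 [ -0.   7.   0.  -2.  -2.   2.   4.   1.  -5.  -1.   4.   6.   1.  -5.
   -0.   2.]]
```

```bash
python3 -m inch '[{"twist":[0,0,0],"dp":[40,-18.9,0],"claw":85},{"twist":[0,0,0],"dp":[40,-18.9,0],"claw":85},{"twist":[0,0,0],"dp":[40,-18.9,0],"claw":85},{"twist":[0,0,0],"dp":[40,-18.9,0],"claw":85},{"twist":[0,0,0],"dp":[40,-18.9,0],"claw":85}]'
python3 -m inch '[{"twist":[0,0,0],"dp":[40,-18.9,0],"claw":85},{"twist":[0,0,0],"dp":[40,-18.9,0],"claw":85},{"twist":[0,0,0],"dp":[39.7,-18.8,0],"claw":85},{"twist":[0,0,-9.5],"dp":[0,0,0],"claw":85},{"twist":[0,0,-9.5],"dp":[0,0,0],"claw":85}]'
python3 -m inch '[{"twist":[0,0,-9.5],"dp":[0,0,0],"claw":85},{"twist":[0,0,-9.5],"dp":[0,0,0],"claw":85},{"twist":[0,0,-9.5],"dp":[0,0,0],"claw":85},{"twist":[0,0,-9.5],"dp":[0,0,0],"claw":85},{"twist":[0,0,0],"dp":[0,0,0],"claw":85}]'
```

```text
time: 0.72
eef_pos: [385.2, -349.5, 253.1]
orientation: [-3.141, 0.0, 0.437]
wrist_force: [0.3, 0.5, -0.4]
grip_width: 0.992
finger_force: 0.0
time: 1.35
eef_pos: [469.2, -248.3, 253.0]
orientation: [-3.141, 0.0, 0.775]
wrist_force: [0.1, 0.3, -0.8]
grip_width: 0.995
finger_force: 0.0
time: 1.98
eef_pos: [468.8, -249.0, 253.1]
orientation: [-3.141, -0.001, 1.43]
wrist_force: [-0.6, 0.3, -0.2]
grip_width: 0.998
finger_force: 0.0
```

```bash
python3 -m inch '[{"twist":[0,0,0],"dp":[0,0,20],"claw":85},{"twist":[0,0,0],"dp":[0,0,20],"claw":85},{"twist":[0,0,0],"dp":[0,0,20],"claw":85},{"twist":[0,0,0],"dp":[0,0,17],"claw":85},{"twist":[0,0,0],"dp":[0,0,0],"claw":60}]'
python3 -m inch '[{"twist":[0,0,0],"dp":[0,0,0],"claw":40},{"twist":[0,0,0],"dp":[0,0,0],"claw":30},{"twist":[0,0,0],"dp":[0,0,0],"claw":24},{"twist":[0,0,0],"dp":[0,0,0],"claw":18},{"twist":[0,0,0],"dp":[0,0,0],"claw":10}]'
python3 -m inch '[{"twist":[0,0,0],"dp":[0,0,0],"claw":10},{"twist":[0,0,0],"dp":[0,0,0],"claw":10},{"twist":[0,0,0],"dp":[0,0,0],"claw":10},{"twist":[0,0,0],"dp":[0,0,0],"claw":10},{"twist":[0,0,0],"dp":[0,0,0],"claw":10}]'
```

```text
time: 2.6
eef_pos: [468.6, -248.6, 175.5]
orientation: [-3.14, -0.0, 1.428]
wrist_force: [-0.3, 1.4, 1.6]
grip_width: 0.81
finger_force: 0.0
time: 3.22
eef_pos: [469.2, -248.9, 176.8]
orientation: [3.141, 0.0, 1.431]
wrist_force: [-0.9, 0.7, 6.5]
grip_width: 0.253
finger_force: 58.6
time: 3.85
eef_pos: [469.2, -248.9, 176.8]
orientation: [3.141, 0.0, 1.431]
wrist_force: [-1.0, 1.0, 7.8]
grip_width: 0.248
finger_force: 58.6
```

```bash
python3 -m inch '[{"twist":[0,0,0],"dp":[0,0,-6],"claw":10},{"twist":[0,0,0],"dp":[0,0,-7],"claw":10},{"twist":[0,0,0],"dp":[0,0,-7],"claw":10},{"twist":[0,0,0],"dp":[0,-10,0],"claw":10},{"twist":[0,0,0],"dp":[0,-20,0],"claw":10}]'
python3 -m inch '[{"twist":[0,0,0],"dp":[0,-25,0],"claw":10},{"twist":[0,0,0],"dp":[0,-25,0],"claw":10},{"twist":[0,0,-9.8],"dp":[0,0,0],"claw":10},{"twist":[0,0,0],"dp":[0,0,-40],"claw":10},{"twist":[0,0,0],"dp":[0,0,-40],"claw":10}]'
python3 -m inch '[{"twist":[0,0,0],"dp":[40,5,-27],"claw":10},{"twist":[0,0,0],"dp":[40,15,-20],"claw":10},{"twist":[0,0,0],"dp":[45,20,0],"claw":10},{"twist":[0,0,0],"dp":[45,20,0],"claw":10},{"twist":[0,0,0],"dp":[0,0,0],"claw":10}]'
python3 - <<'E'
from h import *
s=ctrl.read_state();print(s['eef_pos'],s['orientation'],s['wrist_force'])
p,d=snap("side");np.savez("side1.npz",p=p,d=d);q,e=snap("top");np.savez("top1.npz",p=q,d=e)
cv2.imwrite("pics/s1.png",cv2.resize(p[120:300,200:420],None,fx=3.6,fy=3.3,interpolation=cv2.INTER_CUBIC)[:600,:800])
x,y,z=s['eef_pos'];print(proj("side",[[x,y,z-3],[x,y,z-138],[x+19,y,z-121]]),proj("side",[[592,13.5,215]]))
E
```

```text
time: 4.47
eef_pos: [438.5, -244.5, 196.1]
orientation: [-3.142, -0.0, 1.432]
wrist_force: [0.1, 0.0, -2.0]
grip_width: 0.251
finger_force: 58.7
time: 5.1
eef_pos: [388.9, -237.6, 277.2]
orientation: [-3.141, -0.001, 1.603]
wrist_force: [-0.5, -0.7, -0.5]
grip_width: 0.25
finger_force: 59.1
time: 5.72
eef_pos: [444.5, -62.9, 323.1]
orientation: [3.142, -0.001, 1.608]
wrist_force: [-0.3, -0.1, -1.6]
grip_width: 0.25
finger_force: 59.2
[444.50810237 -62.92733161 323.13411069] [ 3.14151949e+00 -9.65099297e-04  1.60761284e+00] [-0.28013403 -0.10248568 -1.56885992]
[[339.28628786 185.10666767]
 [338.55919923 241.61384307]
 [330.77159136 233.91994792]] [[266.34358881 233.99908099]]
```

View pics/s1.png

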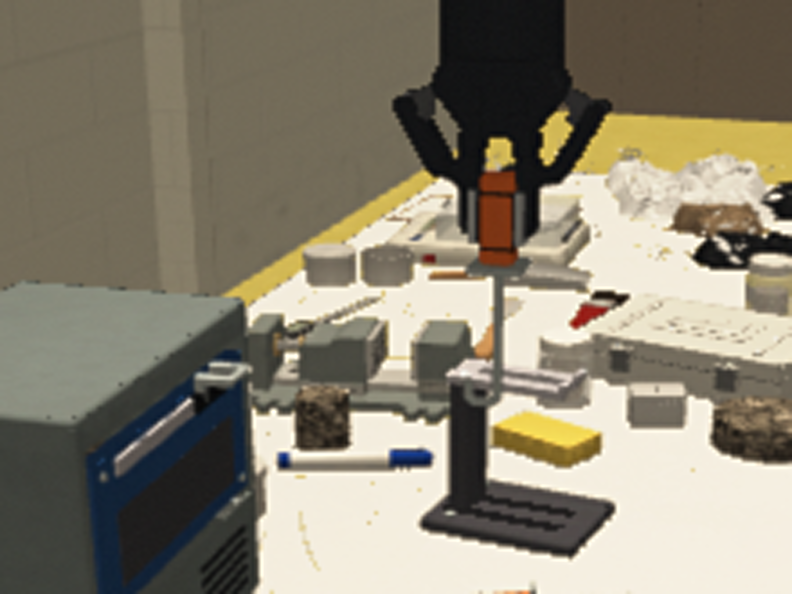

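The crop shows the pole upright in the grip, with the hook bottom at about (335,242), within 1 mm of prediction, and the tip pointing at the cabinet. Next I'll check the eye estimate by marking its corners in both views.

Run:
```python
from h import *
c,s_=np.cos(.032),np.sin(.032)
def U(z):
    L=np.array([[0,-16],[-0,16],[24,16],[24,-16],[-3,-16],[-3,16],[3,-8],[3,8]],float)
    return np.c_[592+c*L[:,0]-s_*L[:,1],13.5+s_*L[:,0]+c*L[:,1],np.full(len(L),z)]
out=[]
for n,f,(u0,v0) in(("side","side1.npz",(238,215)),("top","top1.npz",(262,192))):
    I=np.load(f)['p'][v0:v0+40,u0:u0+40];I=cv2.resize(I,None,fx=10,fy=10,interpolation=cv2.INTER_NEAREST)
    for p in proj(n,U(218)):
        cv2.circle(I,tuple(((p+.5-[u0,v0])*10).astype(int)),3,(0,0,255),-1)
    out.append(I)
cv2.imwrite("pics/eye.png",np.hstack(out))
```

```text
(no output)
```

View pics/eye.png

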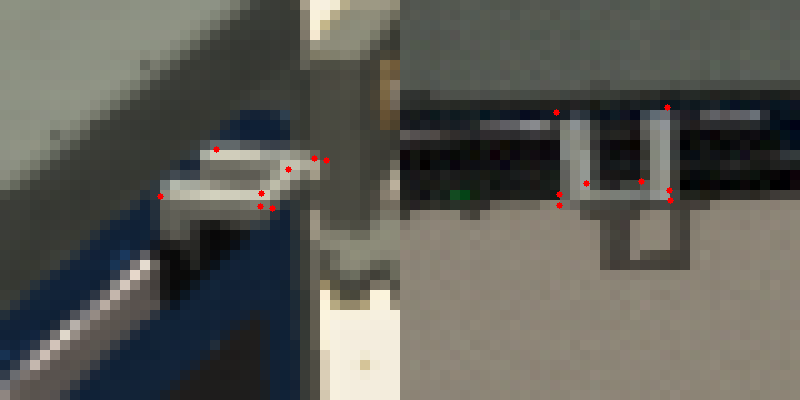

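```bash
python3 -m inch '[{"twist":[0,0,0],"dp":[17.7,24,0],"claw":10},{"twist":[0,0,0],"dp":[17.7,24,0],"claw":10},{"twist":[0,0,0],"dp":[17.7,24,0],"claw":10},{"twist":[0,0,0],"dp":[17.6,24,0],"claw":10},{"twist":[0,0,0],"dp":[0,14,0],"claw":10}]'
python3 -m inch '[{"twist":[0,0,0],"dp":[0,9,0],"claw":10},{"twist":[0,0,0],"dp":[0,7,0],"claw":10},{"twist":[0,0,0],"dp":[0,5,0],"claw":10},{"twist":[0,0,0],"dp":[0,0,0],"claw":10},{"twist":[0,0,0],"dp":[0,0,0],"claw":10}]'
python3 - <<'E'
from h import *
s=ctrl.read_state();print(s['eef_pos'],s['orientation'],s['wrist_force'])
for n in("side","top"):
    p,d=snap(n);np.savez(n+"2.npz",p=p,d=d)
    if n=="side":cv2.imwrite("pics/s2.png",cv2.resize(p[200:260,230:300],None,fx=8,fy=8,interpolation=cv2.INTER_CUBIC))
x,y,z=s['eef_pos'];print((proj("side",[[x,y,z-138],[x+19,y,z-121],[592,13.2,215]])-[230,200])*8)
E
```

```text
time: 6.45
eef_pos: [552.4, 8.1, 322.9]
orientation: [-3.141, -0.0, 1.603]
wrist_force: [-1.0, -0.7, -1.6]
grip_width: 0.251
finger_force: 59.2
time: 7.08
eef_pos: [572.8, 8.9, 323.4]
orientation: [-3.141, -0.0, 1.603]
wrist_force: [1.6, 0.5, -1.2]
grip_width: 0.247
finger_force: 59.2
[572.81596598   8.86011262 323.35370317] [-3.14149007e+00 -5.25243623e-05  1.60264899e+00] [ 1.60362349  0.50273334 -1.2301384 ]
[[364.24910967 371.41150227]
 [300.05316742 308.29633306]
 [291.18543611 271.6333097 ]]
```

View pics/s2.png

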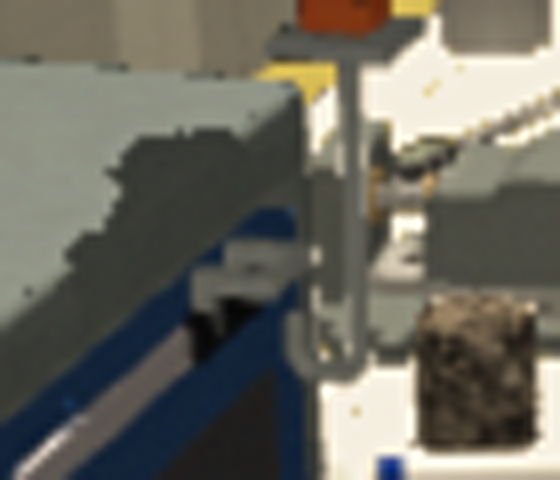

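The side crop shows the tip top at (297,318), just below and in front of the eye's bar at about (295,276). The numbers agree, so I'll go the last 9 mm in and 4 mm sideways, then rise slowly while checking forces.

```bash
python3 -m inch '[{"twist":[0,0,0],"dp":[4,3,0],"claw":10},{"twist":[0,0,0],"dp":[0,3,0],"claw":10},{"twist":[0,0,0],"dp":[0,3,0],"claw":10},{"twist":[0,0,0],"dp":[0,0,0],"claw":10},{"twist":[0,0,0],"dp":[0,0,0],"claw":10}]'
python3 -m inch '[{"twist":[0,0,0],"dp":[0,0,-2],"claw":10},{"twist":[0,0,0],"dp":[0,0,-2],"claw":10},{"twist":[0,0,0],"dp":[0,0,-2],"claw":10},{"twist":[0,0,0],"dp":[0,0,-2],"claw":10},{"twist":[0,0,0],"dp":[0,0,0],"claw":10}]'
```

```text
time: 7.8
eef_pos: [581.9, 13.2, 323.3]
orientation: [-3.142, -0.0, 1.603]
wrist_force: [-0.4, 0.5, -1.8]
grip_width: 0.253
finger_force: 59.2
time: 8.43
eef_pos: [581.9, 13.2, 331.5]
orientation: [3.141, -0.0, 1.603]
wrist_force: [-0.0, 0.5, -0.9]
grip_width: 0.253
finger_force: 59.2
```

Tip top is now at about 210. I'll rise in small steps through the eye.

```bash
python3 -m inch '[{"twist":[0,0,0],"dp":[0,0,-1],"claw":10},{"twist":[0,0,0],"dp":[0,0,-1],"claw":10},{"twist":[0,0,0],"dp":[0,0,-1],"claw":10},{"twist":[0,0,0],"dp":[0,0,-1],"claw":10},{"twist":[0,0,0],"dp":[0,0,0],"claw":10}]'
python3 - <<'E'
from h import *
for n in("side",):
    p,d=snap(n);np.savez(n+"3.npz",p=p,d=d)
    cv2.imwrite("pics/s3.png",cv2.resize(p[210:260,240:290],None,fx=11,fy=11,interpolation=cv2.INTER_CUBIC))
E
```

```text
time: 9.05
eef_pos: [581.9, 13.2, 335.4]
orientation: [3.142, -0.0, 1.603]
wrist_force: [-0.8, 0.8, -1.1]
grip_width: 0.25
finger_force: 59.2
```

View pics/s3.png

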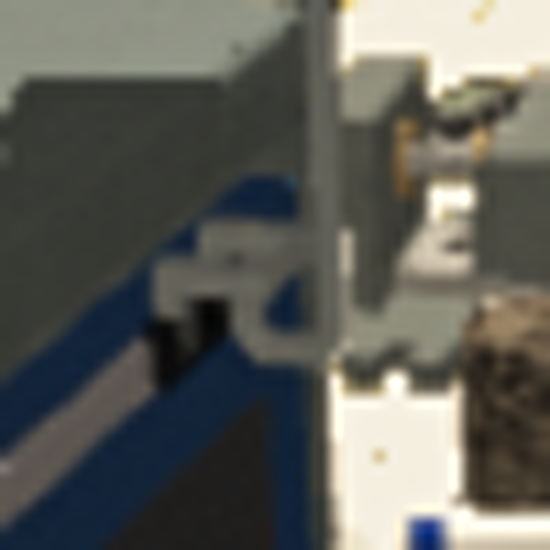

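The picture shows the tip at (248,300) rising behind the near strap and the shank at (320,250) in front of the bar, with no contact force. I'll carry on up.

```bash
python3 -m inch '[{"twist":[0,0,0],"dp":[0,0,-1],"claw":10},{"twist":[0,0,0],"dp":[0,0,-1],"claw":10},{"twist":[0,0,0],"dp":[0,0,-1],"claw":10},{"twist":[0,0,0],"dp":[0,0,-1],"claw":10},{"twist":[0,0,0],"dp":[0,0,0],"claw":10}]'
python3 -m inch '[{"twist":[0,0,0],"dp":[0,0,-1],"claw":10},{"twist":[0,0,0],"dp":[0,0,-1],"claw":10},{"twist":[0,0,0],"dp":[0,0,-1],"claw":10},{"twist":[0,0,0],"dp":[0,0,-1],"claw":10},{"twist":[0,0,0],"dp":[0,0,0],"claw":10}]'
```

```text
time: 9.72
eef_pos: [581.9, 13.2, 339.4]
orientation: [3.142, -0.0, 1.603]
wrist_force: [0.7, 0.4, -2.9]
grip_width: 0.245
finger_force: 59.2
time: 10.35
eef_pos: [581.9, 13.2, 343.4]
orientation: [3.142, -0.0, 1.603]
wrist_force: [-0.7, -0.2, -1.8]
grip_width: 0.248
finger_force: 59.2
```

The tip stands through the eye with no contact force. Now I'll work out the swing path in tool increments, with a slight backward tilt so the tip clears the carriage.

```bash
cat > path.py <<'E'
import numpy as np
def rot(v,f): c,s=np.cos(f),np.sin(f); return np.array([c*v[0]-s*v[1],s*v[0]+c*v[1]])
def bar(t): s,c=np.sin(t),np.cos(t); return np.array([-115*s-24*c,115*c-24*s])
th=np.linspace(0,1.52,41)
def tilt(t): return np.radians(np.interp(t,[.3,.95],[0,12]))
def tcp(t):
    m=np.array([np.interp(t,[0,.3],[10,9.5]),np.interp(t,[0,.3],[9.6,7.5])])
    return bar(t)+rot(np.array([0,138.])-m,tilt(t))
if __name__=="__main__":
    P=[tcp(t) for t in th]
    for i in range(40):
        f=tilt(th[i]);d=rot(P[i+1]-P[i],-f)
        print(i//5,"ax",round(-np.degrees(tilt(th[i+1])-f),2),"dp",round(d[0],1),round(-d[1],1))
        if i%5==4: print("   ->",th[i+1].round(2),"world x,z",(np.array([581.9,343.4])+P[i+1]-P[0]).round(1))
E
python3 path.py
```

```text
0 ax -0.0 dp -4.3 0.7
0 ax -0.0 dp -4.2 0.9
0 ax -0.0 dp -4.2 1.1
0 ax -0.0 dp -4.1 1.2
0 ax -0.0 dp -4.1 1.4
   -> 0.19 world x,z [560.9 338.1]
1 ax -0.0 dp -4.0 1.5
1 ax -0.0 dp -4.0 1.7
1 ax -0.07 dp -4.0 1.9
1 ax -0.7 dp -5.5 2.4
1 ax -0.7 dp -5.4 2.5
   -> 0.38 world x,z [538.1 328.1]
2 ax -0.7 dp -5.3 2.6
2 ax -0.7 dp -5.3 2.7
2 ax -0.7 dp -5.2 2.8
2 ax -0.7 dp -5.1 2.8
2 ax -0.7 dp -5.1 2.9
   -> 0.57 world x,z [512.8 313. ]
3 ax -0.7 dp -5.0 3.0
3 ax -0.7 dp -4.9 3.1
3 ax -0.7 dp -4.8 3.2
3 ax -0.7 dp -4.8 3.3
3 ax -0.7 dp -4.7 3.4
   -> 0.76 world x,z [490.6 294.5]
4 ax -0.7 dp -4.6 3.4
4 ax -0.7 dp -4.5 3.5
4 ax -0.7 dp -4.4 3.6
4 ax -0.7 dp -4.3 3.7
4 ax -0.7 dp -4.2 3.7
   -> 0.95 world x,z [472. 273.]
5 ax -0.0 dp -2.5 3.7
5 ax -0.0 dp -2.4 3.8
5 ax -0.0 dp -2.3 3.9
5 ax -0.0 dp -2.1 3.9
5 ax -0.0 dp -2.0 4.0
   -> 1.14 world x,z [465.  251.9]
6 ax -0.0 dp -1.8 4.1
6 ax -0.0 dp -1.6 4.1
6 ax -0.0 dp -1.5 4.2
6 ax -0.0 dp -1.3 4.3
6 ax -0.0 dp -1.2 4.3
   -> 1.33 world x,z [462.1 229.8]
7 ax -0.0 dp -1.0 4.4
7 ax -0.0 dp -0.8 4.4
7 ax -0.0 dp -0.7 4.4
7 ax -0.0 dp -0.5 4.4
7 ax -0.0 dp -0.3 4.5
   -> 1.52 world x,z [463.4 207.5]
```

```bash
python3 -m inch '[{"twist":[0,0,0],"dp":[0,-4.3,0.7],"claw":10},{"twist":[0,0,0],"dp":[0,-4.2,0.9],"claw":10},{"twist":[0,0,0],"dp":[0,-4.2,1.1],"claw":10},{"twist":[0,0,0],"dp":[0,-4.1,1.2],"claw":10},{"twist":[0,0,0],"dp":[0,-4.1,1.4],"claw":10}]'
python3 - <<'E'
from h import *
p,d=snap("side");cv2.imwrite("pics/s4.png",cv2.resize(p[200:270,220:300],None,fx=8,fy=8,interpolation=cv2.INTER_CUBIC))
s=ctrl.read_state();print(s['wrist_force'],s['torque'])
E
```

```text
time: 10.98
eef_pos: [560.7, 12.5, 337.9]
orientation: [-3.142, -0.0, 1.603]
wrist_force: [1.3, -0.1, -1.1]
grip_width: 0.251
finger_force: 59.2
[-0.13299214  0.09189562 -1.98553175] [ 0.05185749 -0.28780159 -0.04616218]
```

View pics/s4.png

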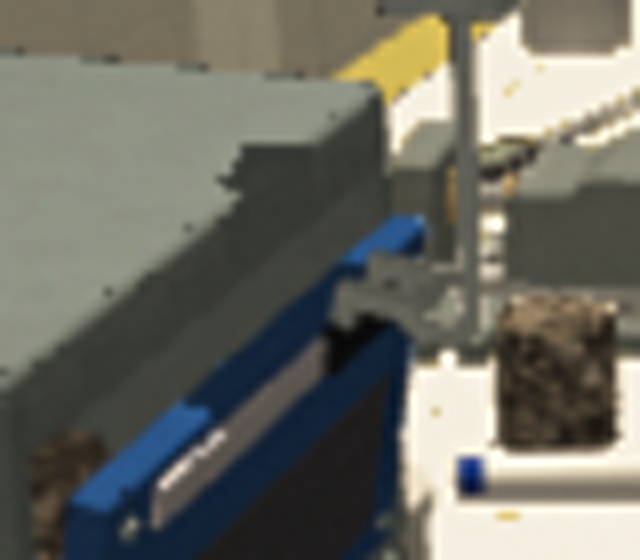

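The hatch is off its frame: its top edge, at (240,360), now leans out and the hook sits in the eye at about (440,310). I'll continue.

```bash
python3 -m inch '[{"twist":[0,0,0],"dp":[0,-4,1.5],"claw":10},{"twist":[0,0,0],"dp":[0,-4,1.7],"claw":10},{"twist":[0,0,0],"dp":[0,-4,1.9],"claw":10},{"twist":[-0.7,0,0],"dp":[0,-5.5,2.4],"claw":10},{"twist":[-0.7,0,0],"dp":[0,-5.4,2.5],"claw":10}]'
python3 -m inch '[{"twist":[-0.7,0,0],"dp":[0,-5.3,2.6],"claw":10},{"twist":[-0.7,0,0],"dp":[0,-5.3,2.7],"claw":10},{"twist":[-0.7,0,0],"dp":[0,-5.2,2.8],"claw":10},{"twist":[-0.7,0,0],"dp":[0,-5.1,2.8],"claw":10},{"twist":[-0.7,0,0],"dp":[0,-5.1,2.9],"claw":10}]'
```

```text
time: 11.65
eef_pos: [537.8, 11.8, 327.8]
orientation: [3.117, -0.0, 1.603]
wrist_force: [1.3, 0.4, -1.1]
grip_width: 0.25
finger_force: 59.3
time: 12.28
eef_pos: [512.5, 11.0, 312.7]
orientation: [3.055, -0.0, 1.603]
wrist_force: [0.4, 0.2, -1.2]
grip_width: 0.249
finger_force: 59.3
```

```bash
python3 -m inch '[{"twist":[-0.7,0,0],"dp":[0,-5,3],"claw":10},{"twist":[-0.7,0,0],"dp":[0,-4.9,3.1],"claw":10},{"twist":[-0.7,0,0],"dp":[0,-4.8,3.2],"claw":10},{"twist":[-0.7,0,0],"dp":[0,-4.8,3.3],"claw":10},{"twist":[-0.7,0,0],"dp":[0,-4.7,3.4],"claw":10}]'
python3 -m inch '[{"twist":[-0.7,0,0],"dp":[0,-4.6,3.4],"claw":10},{"twist":[-0.7,0,0],"dp":[0,-4.5,3.5],"claw":10},{"twist":[-0.7,0,0],"dp":[0,-4.4,3.6],"claw":10},{"twist":[-0.7,0,0],"dp":[0,-4.3,3.7],"claw":10},{"twist":[-0.7,0,0],"dp":[0,-4.2,3.7],"claw":10}]'
python3 - <<'E'
from h import *
p,d=snap("side");cv2.imwrite("pics/s5.png",cv2.resize(p[200:330,210:330],None,fx=4.6,fy=4.6,interpolation=cv2.INTER_CUBIC))
s=ctrl.read_state();print(s['wrist_force'],s['torque'])
E
```

```text
time: 12.9
eef_pos: [490.2, 10.3, 294.1]
orientation: [2.994, -0.0, 1.603]
wrist_force: [0.2, -0.5, -2.0]
grip_width: 0.254
finger_force: 59.2
time: 13.52
eef_pos: [471.7, 9.8, 272.8]
orientation: [2.933, -0.0, 1.603]
wrist_force: [1.5, -0.1, -2.9]
grip_width: 0.247
finger_force: 59.1
[-0.39224008 -0.34048577 -4.23571573] [0.02200581 0.39656754 0.01658094]
```

View pics/s5.png

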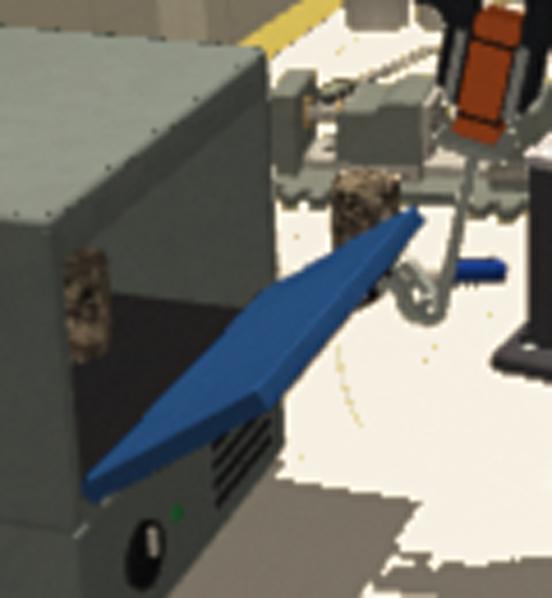

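The hatch is about halfway down, at roughly 0.95 rad. The eye at (415,290) sits in the hook, which now carries its weight. I'll continue lowering.

```bash
python3 -m inch '[{"twist":[0,0,0],"dp":[0,-2.5,3.7],"claw":10},{"twist":[0,0,0],"dp":[0,-2.4,3.8],"claw":10},{"twist":[0,0,0],"dp":[0,-2.3,3.9],"claw":10},{"twist":[0,0,0],"dp":[0,-2.1,3.9],"claw":10},{"twist":[0,0,0],"dp":[0,-2,4],"claw":10}]'
python3 -m inch '[{"twist":[0,0,0],"dp":[0,-1.8,4.1],"claw":10},{"twist":[0,0,0],"dp":[0,-1.6,4.1],"claw":10},{"twist":[0,0,0],"dp":[0,-1.5,4.2],"claw":10},{"twist":[0,0,0],"dp":[0,-1.3,4.3],"claw":10},{"twist":[0,0,0],"dp":[0,-1.2,4.3],"claw":10}]'
python3 -m inch '[{"twist":[0,0,0],"dp":[0,-1,4.3],"claw":10},{"twist":[0,0,0],"dp":[0,-0.8,4.3],"claw":10},{"twist":[0,0,0],"dp":[0,-0.7,3],"claw":10},{"twist":[0,0,0],"dp":[0,-0.5,2],"claw":10},{"twist":[0,0,0],"dp":[0,0,0],"claw":10}]'
```

```text
time: 14.2
eef_pos: [464.9, 9.5, 251.5]
orientation: [2.934, -0.0, 1.603]
wrist_force: [1.6, 0.1, -3.0]
grip_width: 0.252
finger_force: 59.1
time: 14.82
eef_pos: [462.0, 9.4, 229.4]
orientation: [2.934, -0.0, 1.603]
wrist_force: [1.2, 0.6, -2.3]
grip_width: 0.251
finger_force: 59.1
time: 15.45
eef_pos: [461.8, 9.4, 215.7]
orientation: [2.934, -0.0, 1.603]
wrist_force: [1.0, -0.3, -2.1]
grip_width: 0.248
finger_force: 59.1
```

```bash
python3 -m inch '[{"twist":[0,0,0],"dp":[0,-0.2,1.5],"claw":10},{"twist":[0,0,0],"dp":[0,-0.2,1.5],"claw":10},{"twist":[0,0,0],"dp":[0,-0.2,1.5],"claw":10},{"twist":[0,0,0],"dp":[0,0,0],"claw":10},{"twist":[0,0,0],"dp":[0,0,0],"claw":10}]'
python3 - <<'E'
from h import *
f=[]
for i in range(6):
    p,d=snap("side");f.append(ctrl.read_state()['wrist_force'])
print(np.mean(f,0))
p,d=snap("side")
b=cv2.inRange(cv2.cvtColor(p,cv2.COLOR_BGR2HSV),(100,120,40),(125,255,255));Q=cloud("side",d);b[:,:220]=0;b[:200]=0;q=Q[(b>0)];q=q[np.isfinite(q).all(1)&(q[:,0]>470)&(q[:,1]>-60)&(q[:,1]<180)&(q[:,2]>60)]
A=np.c_[q[:,:2],np.ones(len(q))]
for _ in range(5):
    c=np.linalg.lstsq(A,q[:,2],rcond=None)[0];k=abs(A@c-q[:,2])<3;A=A[k];q=q[k]
print(c,len(q),np.arctan(c[0]),q.min(0),q.max(0))
cv2.imwrite("pics/s6.png",cv2.resize(p[200:330,210:330],None,fx=4.6,fy=4.6,interpolation=cv2.INTER_CUBIC))
E
```

```text
time: 16.08
eef_pos: [462.2, 9.4, 211.3]
orientation: [2.934, -0.0, 1.603]
wrist_force: [0.2, -0.2, -3.1]
grip_width: 0.248
finger_force: 59.2
[-0.24361428 -0.12596756 -0.81773446]
[-6.72273565e-02 -2.71720857e-03  1.54153519e+02] 2136 -0.06712635187977094 [504.77918347 -53.62820219 110.30560154] [619.76735749 168.89202632 121.47631288]
```

View pics/s6.png

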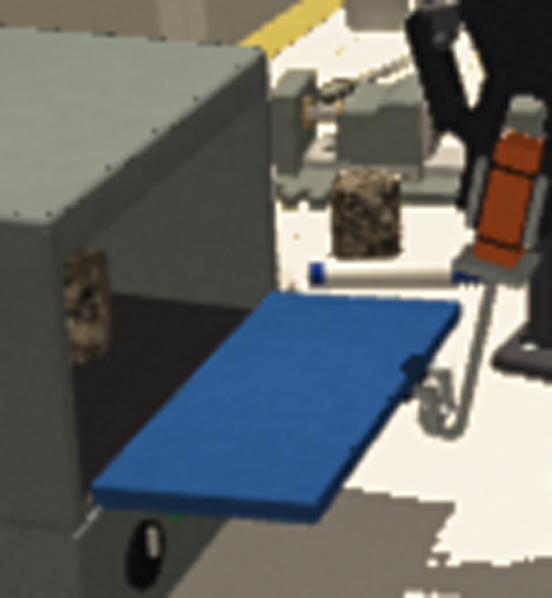

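The hatch is level on its stop: plane slope 0.067, so θ≈1.50, with the weight off the hook. The eye at (435,395) still sits in the hook at (445,425). I'll unhook straight down along the pole.

```bash
python3 -m inch '[{"twist":[0,0,0],"dp":[0,0,3],"claw":10},{"twist":[0,0,0],"dp":[0,0,4],"claw":10},{"twist":[0,0,0],"dp":[0,0,4],"claw":10},{"twist":[0,0,0],"dp":[0,0,4],"claw":10},{"twist":[0,0,0],"dp":[0,0,0],"claw":10}]'
python3 -m inch '[{"twist":[0,0,0],"dp":[0,0,4],"claw":10},{"twist":[0,0,0],"dp":[0,0,4],"claw":10},{"twist":[0,0,0],"dp":[0,0,0],"claw":10},{"twist":[0,0,0],"dp":[0,-4,0],"claw":10},{"twist":[0,0,0],"dp":[0,-4,0],"claw":10}]'
```

```text
time: 17.05
eef_pos: [465.2, 9.5, 196.2]
orientation: [2.934, -0.0, 1.603]
wrist_force: [-0.5, -0.4, -1.6]
grip_width: 0.253
finger_force: 59.2
time: 17.68
eef_pos: [458.8, 9.2, 187.1]
orientation: [2.934, -0.0, 1.603]
wrist_force: [-0.9, 0.1, -2.2]
grip_width: 0.249
finger_force: 59.2
```

```bash
python3 -m inch '[{"twist":[0,0,0],"dp":[0,-12,0],"claw":10},{"twist":[0,0,0],"dp":[0,-16,0],"claw":10},{"twist":[0,0,0],"dp":[0,-16,0],"claw":10},{"twist":[6,0,0],"dp":[0,0,0],"claw":10},{"twist":[5.9,0,0],"dp":[0,0,0],"claw":10}]'
python3 -m inch '[{"twist":[0,0,0],"dp":[-30,0,-20],"claw":10},{"twist":[0,0,0],"dp":[-40,0,-15],"claw":10},{"twist":[0,0,0],"dp":[-40,0,0],"claw":10},{"twist":[0,0,0],"dp":[-40,0,0],"claw":10},{"twist":[0,0,0],"dp":[0,0,0],"claw":10}]'
```

```text
time: 18.3
eef_pos: [415.8, 8.2, 178.6]
orientation: [-3.139, -0.0, 1.603]
wrist_force: [0.1, -0.7, -2.4]
grip_width: 0.255
finger_force: 60.1
time: 18.92
eef_pos: [420.2, -144.6, 212.8]
orientation: [-3.141, 0.001, 1.598]
wrist_force: [-0.3, 0.7, -1.4]
grip_width: 0.25
finger_force: 60.1
```

```bash
python3 -m inch '[{"twist":[0,0,0],"dp":[-20,-20,0],"claw":10},{"twist":[0,0,0],"dp":[-30,-13.5,0],"claw":10},{"twist":[0,0,0],"dp":[-42.7,0,0],"claw":10},{"twist":[0,0,9.6],"dp":[0,0,6],"claw":10},{"twist":[0,0,0],"dp":[0,0,8],"claw":10}]'
python3 - <<'E'
from h import *
p,d=snap("side");p2,d2=snap("side")
s=ctrl.read_state();x,y,z=s['eef_pos'];print(s['eef_pos'],s['orientation'],s['wrist_force'])
cv2.imwrite("pics/s7.png",cv2.resize(p2[150:310,290:410],None,fx=4,fy=3.7,interpolation=cv2.INTER_CUBIC))
c=lambda X:(proj("side",X)+.5-[290,150])*[4,3.7]
print(c([[x,y,z-3],[x,y,z-41],[x,y,z-138]]).round())
yaw=s['orientation'][2];R=np.array([[np.sin(yaw),np.cos(yaw)],[-np.cos(yaw),np.sin(yaw)]])
print("to seat (tool y,x):",np.linalg.solve(R,np.array([469.2-x,-248.9-y])))
E
```

```text
time: 19.55
eef_pos: [390.4, -235.2, 198.8]
orientation: [3.141, 0.0, 1.436]
wrist_force: [0.1, -0.0, -1.8]
grip_width: 0.25
finger_force: 60.1
[ 390.28810751 -234.7185146   198.37770558] [-3.14049817e+00 -5.46474528e-04  1.44045669e+00] [ 0.38186867  0.25806161 -1.57573175]
[[347. 251.]
 [344. 301.]
 [338. 424.]]
to seat (tool y,x): [80.08572717 -3.80494531]
```

View pics/s7.png

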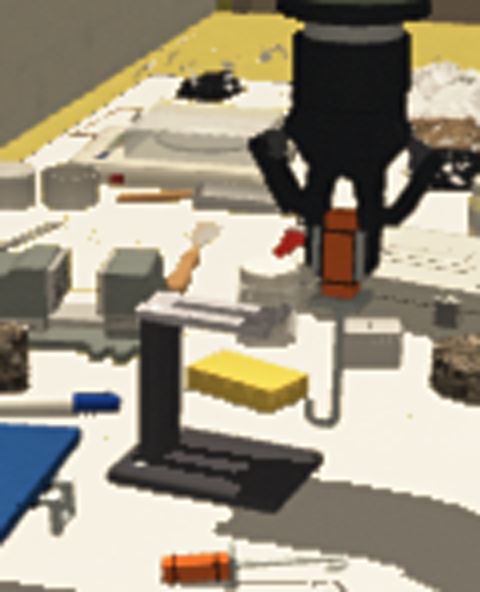

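The pole hangs upright at (333,350), out in front of the fork, with the hook bottom at the expected height. The hatch's edge is still low and open at the left. I'll align and slide in.

```bash
python3 -m inch '[{"twist":[0,0,0.5],"dp":[-3.8,0,0],"claw":10},{"twist":[0,0,0],"dp":[0,15,0],"claw":10},{"twist":[0,0,0],"dp":[0,15,0],"claw":10},{"twist":[0,0,0],"dp":[0,0,0],"claw":10},{"twist":[0,0,0],"dp":[0,0,0],"claw":10}]'
python3 -m inch '[{"twist":[0,0,0],"dp":[0,10,0],"claw":10},{"twist":[0,0,0],"dp":[0,15,0],"claw":10},{"twist":[0,0,0],"dp":[0,15,0],"claw":10},{"twist":[0,0,0],"dp":[0,10,0],"claw":10},{"twist":[0,0,0],"dp":[0,0,0],"claw":10}]'
```

```text
time: 20.27
eef_pos: [419.0, -243.7, 199.1]
orientation: [-3.141, -0.0, 1.427]
wrist_force: [0.5, -0.0, -1.1]
grip_width: 0.251
finger_force: 60.0
time: 20.9
eef_pos: [469.3, -250.9, 198.8]
orientation: [-3.142, -0.0, 1.427]
wrist_force: [-0.5, 0.9, -1.1]
grip_width: 0.249
finger_force: 60.0
```

```bash
python3 -m inch '[{"twist":[0,0,0],"dp":[1.8,0,4],"claw":10},{"twist":[0,0,0],"dp":[0,0,5],"claw":10},{"twist":[0,0,0],"dp":[0,0,5],"claw":10},{"twist":[0,0,0],"dp":[0,0,4],"claw":10},{"twist":[0,0,0],"dp":[0,0,2],"claw":10}]'
python3 -m inch '[{"twist":[0,0,0],"dp":[0,0,0.5],"claw":10},{"twist":[0,0,0],"dp":[0,0,0.5],"claw":10},{"twist":[0,0,0],"dp":[0,0,0.5],"claw":10},{"twist":[0,0,0],"dp":[0,0,0],"claw":10},{"twist":[0,0,0],"dp":[0,0,0],"claw":10}]'
```

```text
time: 21.52
eef_pos: [469.2, -249.2, 178.7]
orientation: [-3.141, -0.0, 1.426]
wrist_force: [-0.0, -0.2, -1.0]
grip_width: 0.249
finger_force: 60.0
time: 22.15
eef_pos: [469.2, -249.2, 177.5]
orientation: [-3.142, -0.0, 1.426]
wrist_force: [-0.7, 1.0, -2.2]
grip_width: 0.252
finger_force: 60.0
```

```bash
python3 -m inch '[{"twist":[0,0,0],"dp":[0,0,0.5],"claw":10},{"twist":[0,0,0],"dp":[0,0,0.5],"claw":10},{"twist":[0,0,0],"dp":[0,0,0],"claw":10},{"twist":[0,0,0],"dp":[0,0,0],"claw":10},{"twist":[0,0,0],"dp":[0,0,0],"claw":10}]'
```

```text
time: 22.78
eef_pos: [469.3, -249.2, 176.8]
orientation: [3.141, 0.0, 1.426]
wrist_force: [-1.6, 0.6, 5.8]
grip_width: 0.254
finger_force: 61.1
```

Seated: 6 to 8 N upward, at the same height as before. I'll open gradually and rise straight up.

```bash
python3 -m inch '[{"twist":[0,0,0],"dp":[0,0,0],"claw":24},{"twist":[0,0,0],"dp":[0,0,0],"claw":28},{"twist":[0,0,0],"dp":[0,0,0],"claw":36},{"twist":[0,0,0],"dp":[0,0,0],"claw":50},{"twist":[0,0,0],"dp":[0,0,0],"claw":65}]'
python3 -m inch '[{"twist":[0,0,0],"dp":[0,0,0],"claw":80},{"twist":[0,0,0],"dp":[0,0,0],"claw":80},{"twist":[0,0,0],"dp":[0,0,-8],"claw":80},{"twist":[0,0,0],"dp":[0,0,-15],"claw":80},{"twist":[0,0,0],"dp":[0,0,-20],"claw":80}]'
python3 -m inch '[{"twist":[0,0,0],"dp":[0,0,-25],"claw":80},{"twist":[0,0,0],"dp":[0,0,-30],"claw":80},{"twist":[0,0,0],"dp":[0,0,-30],"claw":80},{"twist":[0,0,0],"dp":[0,0,0],"claw":80},{"twist":[0,0,0],"dp":[0,0,0],"claw":80}]'
python3 - <<'E'
from h import *
p,d=snap("side");s=ctrl.read_state();print(s['eef_pos'],s['wrist_force'])
cv2.imwrite("pics/s8.png",cv2.resize(p[140:340,200:420],None,fx=3.4,fy=3,interpolation=cv2.INTER_CUBIC))
E
```

```text
time: 23.4
eef_pos: [469.2, -249.2, 176.5]
orientation: [-3.142, -0.0, 1.426]
wrist_force: [-0.8, 0.1, -0.1]
grip_width: 0.758
finger_force: 0.0
time: 24.02
eef_pos: [469.2, -249.1, 220.3]
orientation: [-3.141, -0.0, 1.427]
wrist_force: [-0.6, 1.3, 0.1]
grip_width: 0.937
finger_force: 0.0
time: 24.65
eef_pos: [469.0, -249.2, 304.3]
orientation: [-3.141, -0.0, 1.426]
wrist_force: [-0.3, 0.2, 0.0]
grip_width: 0.937
finger_force: 0.0
[ 469.01009927 -249.16642442  303.98584862] [0.60156068 0.27385451 0.04447582]
```

View pics/s8.png

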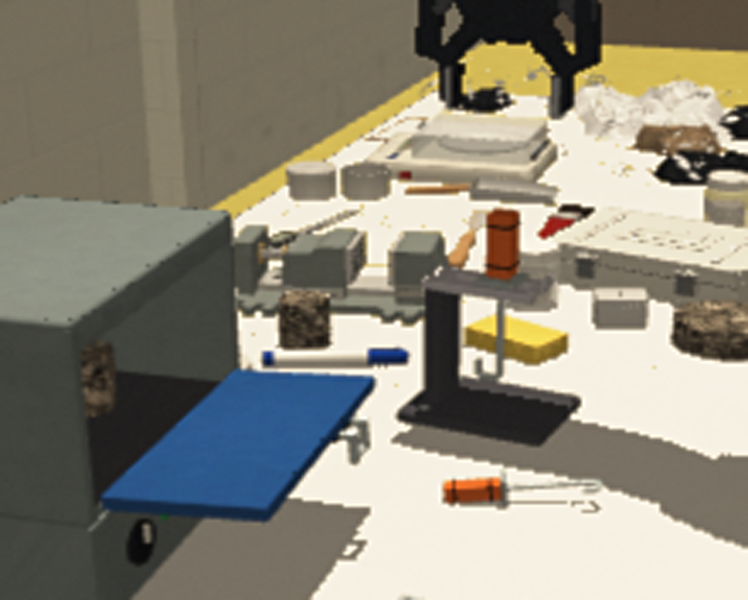

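The pole hangs upright in the fork at (502,290), the hatch lies fully open at (240,440), and the gripper is clear above.

```bash
python3 -c "from workcell import job_done; print(job_done())"
```

```text
the job is handed in; nothing more can be done
None
```

The hatch is fully open on its stop, lowered on the hook all the way, and the pole hangs upright in its fork; I handed the job in at about 25 s of the 66 s allowed, with no hard contact on the hatch and the bystanders untouched as far as the last picture shows.

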